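# Square the stool board into the fence and stop

## Robot

A 7-joint arm with a two-finger parallel gripper is mounted at the origin on the work surface. World frame = base frame: x ahead of the robot, y to its left, z up, the work surface at z = 0. Lengths are in m, angles in rad, forces in N, time in s.
With the tool pointing down it reaches from about 0.425 to 0.95 m from the base axis. Payload 4.7 kg.
Tool frame: the origin (TCP) lies midway between the tips of the shut fingers; the grasp point (between the pads) lies 19 mm behind it; z points along the fingers, y is the line along which they close (so a half turn about z gives the same grasp; the last joint's range is limited). The gripper opens to 85 mm and grips with 20 to 120 N. Pads are 22 mm wide; open, the fingers measure 114 mm over their backs; the gripper's body (76 mm by 85 mm) begins 54 mm behind the grasp point. The pads swing forward as they close: fully open they stand 13 mm farther back than shut.
Start: joints at [-1.175, 0.469, -0.049, 1.532, 0.024, 1.141, -0.082], TCP at [0.278, 0.615, 0.231] pointing down, gripper open.
Joint ranges: [-2.59, 2.59], [-0.33, 1.99], [-1.39, 1.29], [0.1, 2.45], [-1.04, 4.18], [0.21, 1.99], [-2.66, 2.66]. Speed limits (rad/s): [2.57, 2.57, 3.14, 3.14, 3.14, 3.14, 3.14].

## Interface

Orientations are given as a rotation vector (axis times angle).
In Python, from rig import manip, snapshot, calibration gives the robot as it stands.
- The arm moves only by the tool arm_command, never from a script. Its arguments are lists of equal length, an entry for each row: "linear": the shift along the world's x, y, z in cm, a list of three; "twist": the turn about the world's z in degrees. A call has 1 to 20 rows; each row shifts and turns the commanded pose from where the row before left it; what a row does not reach is not made up. A row lasts 1/10 s, in which the tool goes at most 50 mm and 8.59 degrees, less where a joint would pass 70% of its speed; a pose out of reach is approached as far as the arm can. A call with a gripper value outside its range is refused whole. "jaw" is the opening in per cent of the stroke, from 0 (shut) to 100 (fully open), set as the call begins (left out, the last holds). The fingers move at their own pace and stop on an object; "newtons" is the grip in N (left out, the last holds). Time passes only in rows, so rows that do not move let the fingers close. It gives the time, the measured TCP pose, the force, the opening and the grip force at its end, in the units of the state.
- manip.read_state(): the state, without advancing time (a new reading comes with each control period).
- snapshot(name): name is "side" or "top"; returns (picture, depth): 384x512x3 uint8, red, green, blue; 384x512 float32, m along the optical axis (not along the pixel's ray), 0 where there is no reading.
- calibration(name): a dict with "intrinsics" (3x3 intrinsics, pixels), "cam_to_world" (4x4, takes a point from camera to world coordinates). Camera axes: x right, y down, z forward; pixel columns grow to the right and rows downward; lengths in m; the calibration is good to about 2 mm. A picture is of the moment at which its call begins. calibration takes no time and is no camera call.
- manip.job_done(): hands the job in; it is judged then, once.
The state is a dict: "time_s": time; "joint_positions": joint angles; "qd": joint speeds; "joint_efforts": joint torques, N m; "tool_pos": TCP position; "ee_rot": TCP orientation; "wrist_force": force on the tool from outside, world axes, zero at the start; "ft_torque": the same for the moment, N m; "width": finger opening in m; "grip_force": force on a finger pad.
Only numpy, scipy, OpenCV 4.12 (cv2) and the standard library are available. Lean on these libraries where they do the work, as an engineer would, in place of code of your own. Each camera call takes 0.05 s, during which the arm holds its last target. There are 200 camera calls.

## Task

Without gripping or lifting it, push the longer drilled board along the bench with the fingers until one long side lies flat against the fence and its end is up against the square stop block (not the round one), ready for marking out. Leave the board flat and at rest, take the hand away, and leave the shorter board, the stool legs and the other loose things where they are.

Things in the scene. Friction and masses are not known exactly. Their poses are not given: they have to be found in the camera images.
- long_board: the longer drilled board, dark wood, 95 mm wide x 210 mm long x 30 mm high, with four blind 18 mm holes in its top, flat on the bench, 0.3 to 0.54 kg; sliding takes about 2 to 12 N. Origin: centre of its underside; x axis across its 95 mm width, y axis along its 210 mm length, z up. Being symmetric, it may lie either way round
- fence: straight wooden fence bar fixed to the bench, 510 mm long, 35 mm thick, 40 mm high. Origin: at bench level on the face that looks to the robot, midway along it. y runs along that face, x points away from the robot, square to it (the bar fills x = 0 to 35 mm), z up. The board starts at its -x side, its centre 100 to 145 mm from the face, up to 0.3 rad askew
- square_stop: square wooden block fixed to the bench against the fence near one of its ends, 60 mm along the fence's x, 40 mm along the fence's y, 40 mm high, touching the fence; at either end. Origin: centre of its underside, 235 mm from the fence's middle, its axes parallel to the fence's; its face towards the fence's middle is 20 mm from its origin
- round_stop: round wooden dog fixed to the bench near the other end of the fence, 40 mm across, 40 mm high; not used. Origin: centre of its underside, 30 mm from the fence face, 235 mm from the fence's middle
- short_board: the shorter drilled board, dark wood, 95 x 130 x 30 mm high with two holes; not to be moved. Origin: centre of its underside; its y axis runs along its 130 mm length, z up
- leg_a: turned light-wood stool leg standing upright, 40 mm across, 125 mm tall, on the robot side of the fence. Origin: centre of its underside
- leg_b: like leg_a, standing beyond the fence
- leg_c: like leg_a, standing beyond the fence
- bowl: black bowl, 100 mm across, 45 mm high. Origin: centre of its underside
- mallet: wooden mallet lying down, head 60 x 110 x 60 mm, handle about 190 mm. Origin: near its middle, on the bench
- glue: white bottle, 60 mm across, 140 mm tall. Origin: centre of its underside
- plane: wooden hand plane, body 160 x 50 mm, about 85 mm tall, with a 150 mm cross handle. Origin: centre of its underside
Mind the look-alikes: they are no part of the job. What is shaped like the square_stop but turquoise is not meant. What is shaped like the long_board but blue is not meant.

How it is judged:
By the outcome, as a careful person would: the job done as asked, in the order asked, and still so for the second after the job is handed in, with the robot touching nothing.
It also fails if it takes over 61 s, if anything falls off the work surface, if the arm or the gripper's body presses on something with over 40 N, if the wrist force passes 120 N, or if a joint passes its speed limit or range.

## Working session

There is one attempt and no reset: what is moved stays moved. The work goes in short steps, Python scripts to look and compute and a tool call to move; the robot and the scene stay as the last step left them, time stands still between calls to the robot, and variables do not carry over. Pictures are saved under pics/ and viewed, at most 10 in all, crops included, and the job is handed in when it is done.

Besides the shell and the picture viewer there is one more tool, called after "Call:" in YAML: its name, and indented under it one key for each argument. arm_command: Moves the arm, as the interface text tells. Its arguments: {"type":"object","properties":{"linear":{"type":"array"},"twist":{"type":"array"},"jaw":{"type":"number"},"newtons":{"type":"number"}},"required":["linear","twist"]}

```bash
mkdir -p pics
python3 - <<'E'
from rig import manip, snapshot, calibration
import cv2,numpy as np
for n in("top","side"):
    p,d=snapshot(n); cv2.imwrite(f"pics/{n}0.png",p[:,:,::-1]); np.savez(f"{n}0.npz",p=p,d=d)
    c=calibration(n); print(n,np.round(c["intrinsics"],1).tolist(),np.round(c["cam_to_world"],3).tolist())
s=manip.read_state();print(s["time_s"],s["tool_pos"],s["ee_rot"],s["width"])
E
```

```text
top [[485.0, 0.0, 261.7], [0.0, 485.0, 187.0], [0.0, 0.0, 1.0]] [[0.028, -0.997, 0.067, 0.42], [-1.0, -0.028, 0.002, 0.009], [-0.0, -0.067, -0.998, 1.644], [0.0, 0.0, 0.0, 1.0]]
side [[472.2, 0.0, 267.9], [0.0, 472.2, 190.4], [0.0, 0.0, 1.0]] [[0.973, -0.143, 0.184, 0.224], [-0.231, -0.505, 0.832, -1.324], [-0.026, -0.851, -0.524, 0.879], [0.0, 0.0, 0.0, 1.0]]
0.1 [0.27796398 0.61453903 0.23036171] [-6.62175321e-01 -3.07069919e+00  2.69970145e-03] 0.08537097576571509
```

View pics/top0.png

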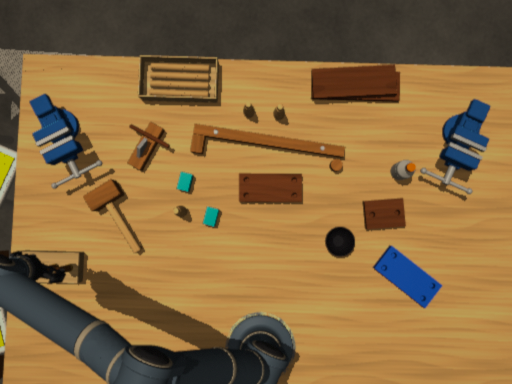

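View pics/side0.png

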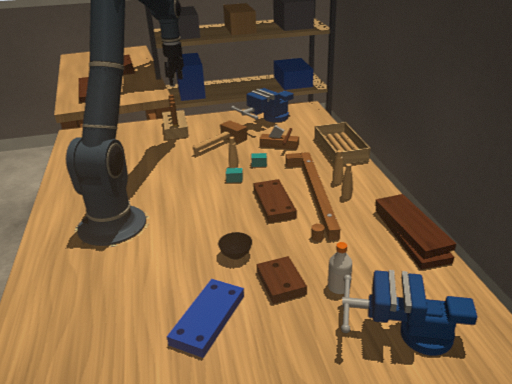

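The top view shows the long board near (270,188) and the fence from (195,130) to (344,153). The square stop is at the left end, near (198,145), and the round dog is at (336,166). Leg_a stands at (181,211), with turquoise blocks at (185,182) and (211,217). Next I'll measure the edges.

```bash
cat > h.py <<'E'
from rig import manip, snapshot, calibration
import cv2,numpy as np
C=calibration("top");K=C["intrinsics"];T=np.array(C["cam_to_world"])
def w(uv,z):
    uv=np.asarray(uv,float).reshape(-1,2)
    r=np.c_[(uv-[K[0][2],K[1][2]])/[K[0][0],K[1][1]],np.ones(len(uv))]@T[:3,:3].T
    return (T[:3,3]+r*((z-T[2,3])/r[:,2])[:,None])[:,:2]
def px(P):
    c=(np.asarray(P)-T[:3,3])@T[:3,:3]
    return c[:2]/c[2]*[K[0][0],K[1][1]]+[K[0][2],K[1][2]]
def pts(p,d):
    v,u=np.mgrid[:384,:512]
    c=np.stack([(u-K[0][2])/K[0][0]*d,(v-K[1][2])/K[1][1]*d,d],-1)
    return c@T[:3,:3].T+T[:3,3]
def board(p,d,lo=(0.3,-0.15),hi=(0.7,0.25)):
    X=pts(p,d);hsv=cv2.cvtColor(p,cv2.COLOR_RGB2HSV)
    m=((p.max(2)<130)&(p[...,0]>p[...,2]*1.3)&(X[...,2]>.018)&(X[...,2]<.036)&(X[...,0]>lo[0])&(X[...,0]<hi[0])&(X[...,1]>lo[1])&(X[...,1]<hi[1])).astype(np.uint8)
    n,l,s,_=cv2.connectedComponentsWithStats(m);i=1+np.argmax(s[1:,4])
    c,_=cv2.findContours((l==i).astype(np.uint8),cv2.RETR_EXTERNAL,cv2.CHAIN_APPROX_NONE)
    P=w(c[0],0.03)
    return cv2.minAreaRect((P*1000).astype(np.float32)),P
E
python3 - <<'E'
from h import *
a=np.load("top0.npz");p,d=a["p"],a["d"]
X=pts(p,d)
r,P=board(p,d);print(r);print(cv2.boxPoints(r).round(1))
for name,(u0,v0,u1,v1) in dict(fence=(188,120,350,160),leg=(172,200,190,222),tq1=(174,170,196,196),tq2=(202,205,222,230),rnd=(328,158,346,176)).items():
    q=X[v0:v1,u0:u1];q=q[(q[...,2]>.03)&(q[...,2]<.15)] if name!='x' else 0
    print(name,len(q),q.min(0).round(3),q.max(0).round(3))
q=X[120:160,205:350];qq=q[(q[...,2]>.036)&(q[...,2]<.05)]
r=cv2.minAreaRect((qq[:,:2]*1000).astype(np.float32));print("fence",r,cv2.boxPoints(r).round(1))
# robot-side face: min x per y bin
ys=np.arange(-.2,.17,.015);f=[(qq[abs(qq[:,1]-y)<.008,0].min(),y) for y in ys if (abs(qq[:,1]-y)<.008).sum()>3]
print(np.polyfit([b for _,b in f],[a for a,_ in f],1))
img=p[115:235,170:360];cv2.imwrite("pics/crop.png",cv2.resize(img,None,fx=4,fy=4,interpolation=2)[:,:,::-1])
E
```

```text
((528.5238647460938, -15.171295166015625), (90.25646209716797, 207.1739044189453), 1.602077603340149)
[[ 480.5   87.1]
 [ 486.3 -120. ]
 [ 576.5 -117.5]
 [ 570.7   89.6]]
fence 1862 [ 0.628 -0.259  0.03 ] [0.736 0.255 0.053]
leg 121 [0.425 0.261 0.031] [0.462 0.288 0.133]
tq1 225 [0.511 0.246 0.03 ] [0.575 0.297 0.051]
tq2 225 [0.398 0.155 0.03 ] [0.461 0.203 0.051]
rnd 117 [ 0.593 -0.253  0.031] [ 0.632 -0.213  0.048]
fence ((685.9487915039062, -23.696502685546875), (472.5444641113281, 50.07509994506836), 80.89474487304688) [[ 623.8 -253. ]
 [ 673.3 -261. ]
 [ 748.1  205.6]
 [ 698.6  213.6]]
[0.12389313 0.67201523]
```

View pics/crop.png

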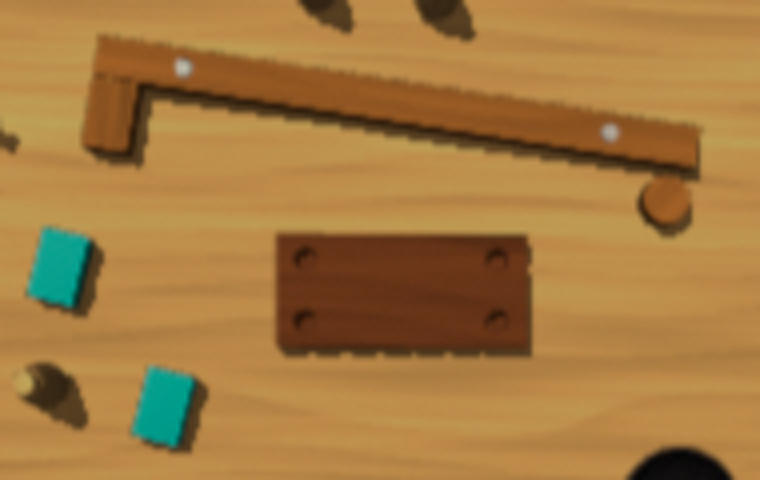

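The crop confirms the board's near edge at crop row ~350, with the fence face running from (150,90) to (695,165). The fence direction is about (0.12, 1) and the board is about 8.5° askew from it. The plan is to press the board square against the fence with the open fingers, then push its far end along to the stop.

Call:
arm_command:
  linear:
    - [2.2, -4.2, 0]
    - [2.2, -4.2, 0]
    - [2.2, -4.2, 0]
    - [2.2, -4.2, 0]
    - [2.2, -4.2, 0]
    - [2.2, -4.2, 0]
    - [2.2, -4.2, 0]
    - [2.2, -4.2, 0]
    - [2.2, -4.2, 0]
    - [2.2, -4.2, 0]
    - [-1, -4.2, 0]
    - [-1, -4.2, -2]
    - [-1, -4.2, -2]
    - [-1, -4.2, -2]
    - [-1, -4.2, -2]
    - [0, 0, 0]
    - [0, 0, 0]
    - [0, 0, 0]
  twist: [2.6, 2.6, 2.6, 2.6, 2.6, 2.6, 2.6, 2.6, 2.6, 2.6, 0, 0, 0, 0, 0, 0, 0, 0]
  jaw: 100

```text
time_s: 1.9
tool_pos: [0.4489, -0.0139, 0.1517]
ee_rot: [-0.048, 3.14, 0.001]
wrist_force: [0.4, -0.3, 0.5]
width: 0.0857
grip_force: 0.0
```

Call:
arm_command:
  linear:
    - [0, 0, -3]
    - [0, 0, -3]
    - [0, 0, -3]
    - [0, 0, -3]
    - [0, 0, -1]
    - [0, 0, -1]
    - [0, 0, -0.7]
    - [0, 0, 0]
    - [0, 0, 0]
  twist: [0, 0, 0, 0, 0, 0, 0, 0, 0]

```text
time_s: 2.8
tool_pos: [0.4489, -0.0148, 0.005]
ee_rot: [-0.046, 3.14, 0.0]
wrist_force: [-0.5, -0.9, 0.4]
width: 0.0854
grip_force: 0.0
```

Call:
arm_command:
  linear:
    - [0.5, 0, 0]
    - [0.5, 0, 0]
    - [0.4, 0, 0]
    - [0.4, 0, 0]
    - [0.4, 0, 0]
    - [0.4, 0, 0]
    - [0.4, 0, 0]
    - [0, 0, 0]
    - [0, 0, 0]
  twist: [0, 0, 0, 0, 0, 0, 0, 0, 0]

```text
time_s: 3.7
tool_pos: [0.4784, -0.0149, 0.0042]
ee_rot: [-0.046, 3.141, 0.0]
wrist_force: [-0.9, 0.9, 0.9]
width: 0.0852
grip_force: 0.2
```

Run:
```python
from h import *
p,d=snapshot("top");r,P=board(p,d);print(r);s=manip.read_state();print(s["tool_pos"],s["wrist_force"])
q,_=snapshot("side");cv2.imwrite("pics/s1.png",cv2.resize(q[120:280,200:400],None,fx=3,fy=3)[:,:,::-1])
```

```text
((535.2100830078125, -14.988815307617188), (90.30776977539062, 207.20294189453125), 1.6031571626663208)
[ 0.47840117 -0.01493719  0.00431759] [-0.0038079   0.09231034  0.10659029]
```

View pics/s1.png

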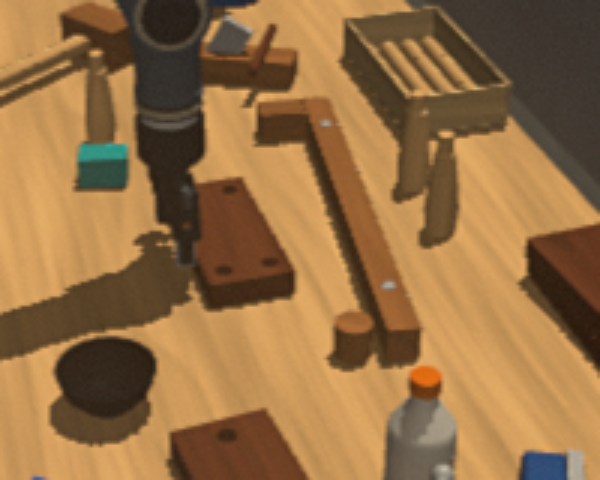

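Call:
arm_command:
  linear:
    - [0.5, 0, 0]
    - [0.5, 0, 0]
    - [0.5, 0, 0]
    - [0.5, 0, 0]
    - [0.5, 0, 0]
    - [0.5, 0, 0]
    - [0.5, 0, 0]
    - [0.5, 0, 0]
    - [0.5, 0, 0]
    - [0.5, 0, 0]
    - [0.5, 0, 0]
    - [0.5, 0, 0]
    - [0.5, 0, 0]
    - [0.5, 0, 0]
    - [0, 0, 0]
    - [0, 0, 0]
  twist: [-0.6, -0.6, -0.6, -0.6, -0.6, -0.6, -0.6, -0.6, -0.6, -0.6, -0.6, -0.6, -0.6, -0.6, 0, 0]

```text
time_s: 5.4
tool_pos: [0.5489, -0.015, 0.0046]
ee_rot: [0.185, 3.135, 0.0]
wrist_force: [-0.8, -0.6, -0.1]
width: 0.0855
grip_force: 0.0
```

Run:
```python
from h import *
p,d=snapshot("top");r,P=board(p,d);print(r);s=manip.read_state();print(s["tool_pos"],s["wrist_force"])
# fence face from subpixel colour edges: sample columns along fence, in a robot-free first picture
a=np.load("top0.npz");g=a["p"].astype(float)
hsv=cv2.cvtColor(a["p"],cv2.COLOR_RGB2HSV)
X=pts(a["p"],a["d"])
F=[];B=[]
for u in range(212,330,4):
    z=X[120:170,u,2];v=np.where((z>.03)&(z<.055))[0]+120
    F.append((u,v.max()+.5));B.append((u,v.min()-.5))
for n,E in(("face",F),("back",B)):
    W=w(E,.04);print(n,np.polyfit(W[:,1],W[:,0],1))
m=(X[...,2]>.03)&(X[...,2]<.055);m[:,:180]=0;m[:,230:]=0
for v in range(142,152): 
    us=np.where(m[v])[0]; print(v,us.min(),us.max(),w([[us.max()+.5,v]],.04).round(4))
cv2.imwrite("pics/t2.png",cv2.resize(p[115:235,170:360],None,fx=4,fy=4,interpolation=2)[:,:,::-1])
```

```text
((606.0114135742188, -23.746780395507812), (207.36573791503906, 96.4162826538086), 83.29663848876953)
[ 0.54868637 -0.01502122  0.00458235] [-0.18792975 -0.20243028 -0.04668135]
face [0.12506928 0.67058456]
back [0.12653628 0.70727325]
142 191 203 [[0.6736 0.2109]]
143 191 202 [[0.6702 0.2141]]
144 191 203 [[0.6669 0.2106]]
145 191 202 [[0.6635 0.2138]]
146 191 202 [[0.6601 0.2137]]
147 190 202 [[0.6567 0.2136]]
148 190 202 [[0.6534 0.2135]]
149 190 202 [[0.65   0.2134]]
150 190 202 [[0.6467 0.2132]]
151 191 201 [[0.6432 0.2164]]
```

View pics/t2.png

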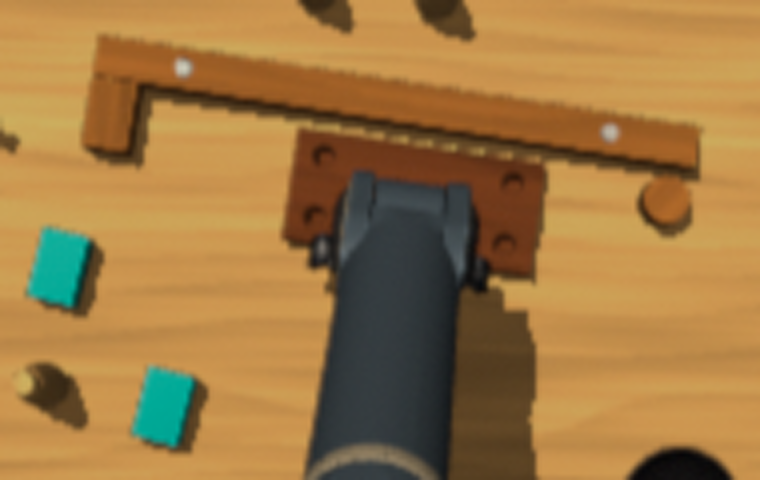

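The board is now nearly parallel to the fence, with a gap of about 15 mm. I'll press it on gently.

Call:
arm_command:
  linear:
    - [0.3, -0.04, 0]
    - [0.3, -0.04, 0]
    - [0.3, -0.04, 0]
    - [0.3, -0.04, 0]
    - [0.2, 0, 0]
    - [0, 0, 0]
  twist: [-0.4, 0, 0, 0, 0, 0]

```text
time_s: 6.05
tool_pos: [0.5629, -0.0167, 0.0043]
ee_rot: [0.196, 3.134, -0.0]
wrist_force: [-0.6, -1.0, -0.8]
width: 0.0853
grip_force: 0.2
```

Call:
arm_command:
  linear:
    - [0.1, 0, 0]
    - [0.1, 0, 0]
    - [0, 0, 0]
  twist: [0, 0, 0]

```text
time_s: 6.35
tool_pos: [0.5642, -0.0167, 0.0043]
ee_rot: [0.196, 3.135, -0.0]
wrist_force: [-2.4, 0.6, -0.1]
width: 0.0856
grip_force: 0.9
```

Call:
arm_command:
  linear:
    - [0.1, 0, 0]
    - [0.1, 0, 0]
    - [0, 0, 0]
  twist: [0, 0, 0]

```text
time_s: 6.65
tool_pos: [0.5642, -0.0166, 0.0041]
ee_rot: [-0.196, -3.131, -0.0]
wrist_force: [-5.2, 0.2, 4.2]
width: 0.0857
grip_force: 3.1
```

Call:
arm_command:
  linear:
    - [-1, 0, 0]
    - [-1.5, 0, 0]
    - [0, 0, 4]
    - [0, 0, 4]
    - [0, 0, 3]
    - [0, 0, 0]
  twist: [0, 0, 0, 0, 0, 0]

```text
time_s: 7.25
tool_pos: [0.5451, -0.0165, 0.119]
ee_rot: [0.195, 3.124, 0.003]
wrist_force: [0.0, 0.1, -0.3]
width: 0.0857
grip_force: 0.0
```

Call:
arm_command:
  linear:
    - [1.5, -4, 0]
    - [1.5, -4, 0]
    - [1.5, -4, 0]
    - [1.4, -2.8, 0]
    - [0, 0, 0]
    - [0, 0, 0]
    - [0, 0, 0]
  twist: [0, 0, 0, 0, 0, 0, 0]
  jaw: 0

```text
time_s: 7.95
tool_pos: [0.5998, -0.1627, 0.1136]
ee_rot: [-0.192, -3.135, -0.002]
wrist_force: [-0.7, 1.3, 0.0]
width: -0.0
grip_force: 0.0
```

Run:
```python
from h import *
p,d=snapshot("top");r,P=board(p,d);print(r);print(cv2.boxPoints(r).round(1));s=manip.read_state();print(s["tool_pos"],s["ee_rot"],s["wrist_force"],s["width"])
cv2.imwrite("pics/t3.png",cv2.resize(p[115:235,170:360],None,fx=4,fy=4,interpolation=2)[:,:,::-1])
```

```text
((622.0372924804688, -18.281959533691406), (237.71859741210938, 98.76932525634766), 82.43517303466797)
[[ 557.4 -129.6]
 [ 655.3 -142.6]
 [ 686.6   93. ]
 [ 588.7  106. ]]
[ 0.59984789 -0.16251747  0.11382069] [-1.91681990e-01 -3.13497117e+00 -1.89004602e-03] [-0.48639747  0.07659651 -0.57603243] 0.0002214311045915231
```

View pics/t3.png

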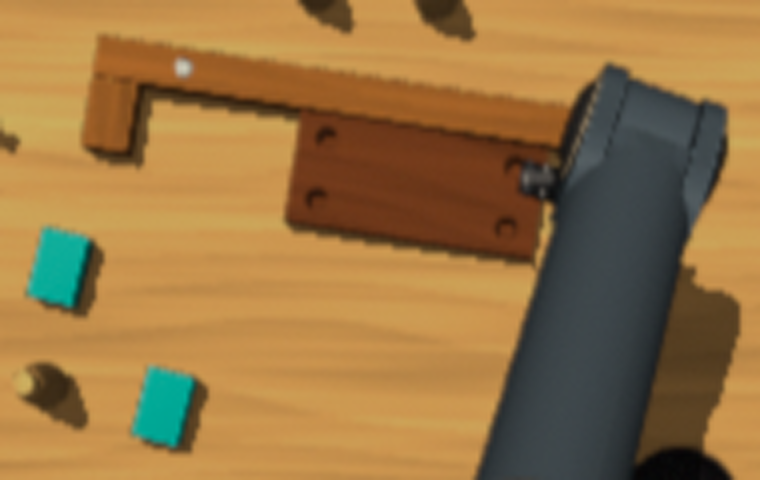

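Call:
arm_command:
  linear:
    - [0, -0.8, 0]
    - [0, 0, -3]
    - [0, 0, -3]
    - [0, 0, -2]
    - [0, 0, -1.2]
    - [0, 0, -1]
    - [0, 0, 0]
    - [0, 0, 0]
  twist: [0, 0, 0, 0, 0, 0, 0, 0]

```text
time_s: 8.8
tool_pos: [0.6008, -0.1727, 0.013]
ee_rot: [0.195, 3.134, -0.0]
wrist_force: [-0.6, 0.4, 0.2]
width: 0.0001
grip_force: 0.0
```

Call:
arm_command:
  linear:
    - [0.06, 0.5, 0]
    - [0.06, 0.5, 0]
    - [0.06, 0.5, 0]
    - [0.06, 0.5, 0]
    - [0.06, 0.5, 0]
    - [0.06, 0.5, 0]
    - [0.06, 0.5, 0]
    - [0.06, 0.5, 0]
    - [0.06, 0.5, 0]
    - [0.06, 0.5, 0]
    - [0.06, 0.5, 0]
    - [0.06, 0.5, 0]
    - [0, 0, 0]
  twist: [0, 0, 0, 0, 0, 0, 0, 0, 0, 0, 0, 0, 0]

```text
time_s: 10.1
tool_pos: [0.6076, -0.1111, 0.0123]
ee_rot: [-0.193, -3.136, -0.002]
wrist_force: [-0.2, -0.0, -0.5]
width: 0.0001
grip_force: 0.0
```

```bash
cat >> h.py <<'E'
def look(name):
    p,d=snapshot("top");s=manip.read_state();print(s["tool_pos"].round(4),s["ee_rot"].round(3),s["wrist_force"].round(1))
    cv2.imwrite("pics/"+name,cv2.resize(p[115:235,170:360],None,fx=4,fy=4,interpolation=2)[:,:,::-1])
E
python3 -c "from h import *;look('t4.png')"
```

```text
[ 0.6074 -0.1111  0.0122] [-1.940e-01 -3.135e+00 -2.000e-03] [ 0.1 -0.3 -0.7]
```

View pics/t4.png

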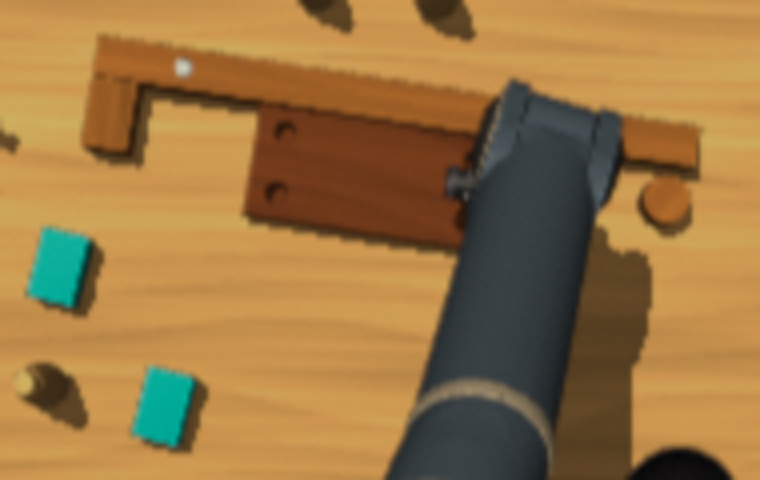

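The board slides along the fence as intended, still flat against it. Its left end is at crop column ~258 and the stop face at ~135, so about 10 cm remains.

Call:
arm_command:
  linear:
    - [0.06, 0.5, 0]
    - [0.06, 0.5, 0]
    - [0.06, 0.5, 0]
    - [0.06, 0.5, 0]
    - [0.06, 0.5, 0]
    - [0.06, 0.5, 0]
    - [0.06, 0.5, 0]
    - [0.06, 0.5, 0]
    - [0.06, 0.5, 0]
    - [0.06, 0.5, 0]
    - [0.06, 0.5, 0]
    - [0.06, 0.5, 0]
    - [0.06, 0.5, 0]
    - [0.06, 0.5, 0]
    - [0.06, 0.5, 0]
    - [0.06, 0.5, 0]
    - [0.06, 0.5, 0]
    - [0.06, 0.5, 0]
    - [0, 0, 0]
  twist: [0, 0, 0, 0, 0, 0, 0, 0, 0, 0, 0, 0, 0, 0, 0, 0, 0, 0, 0]

```text
time_s: 12.05
tool_pos: [0.6184, -0.0211, 0.0124]
ee_rot: [0.193, 3.136, 0.002]
wrist_force: [0.5, 0.8, 0.9]
width: -0.0003
grip_force: 0.0
```

Call:
arm_command:
  linear:
    - [0.02, 0.2, 0]
    - [0.02, 0.2, 0]
    - [0.02, 0.2, 0]
    - [0, 0, 0]
  twist: [0, 0, 0, 0]

```text
time_s: 12.45
tool_pos: [0.6189, -0.0166, 0.0124]
ee_rot: [0.196, 3.135, 0.0]
wrist_force: [-0.6, -0.9, 0.1]
width: -0.0001
grip_force: 0.6
```

Call:
arm_command:
  linear:
    - [0.02, 0.2, 0]
    - [0.02, 0.2, 0]
    - [0, 0.1, 0]
    - [0, 0.1, 0]
    - [0, 0, 0]
  twist: [0, 0, 0, 0, 0]

```text
time_s: 12.95
tool_pos: [0.6193, -0.0104, 0.0124]
ee_rot: [0.195, 3.135, 0.0]
wrist_force: [-1.4, -1.4, 1.3]
width: 0.0002
grip_force: 1.0
```

Call:
arm_command:
  linear:
    - [0, 0.1, 0]
    - [0, 0.1, 0]
    - [0, 0.1, 0]
    - [0, 0, 0]
  twist: [0, 0, 0, 0]

```text
time_s: 13.35
tool_pos: [0.6192, -0.0095, 0.0125]
ee_rot: [0.197, 3.135, -0.003]
wrist_force: [0.8, -6.0, 1.3]
width: 0.0
grip_force: 2.9
```

Force rises at the expected stop position. Next: back off, raise the hand, and check.

Call:
arm_command:
  linear:
    - [-0.1, -1, 0]
    - [-0.2, -2, 0]
    - [0, 0, 4]
    - [0, 0, 4]
    - [0, 0, 3]
    - [-3, 0, 0]
    - [-4, 0, 0]
    - [-4, 0, 0]
    - [-3, 0, 0]
    - [0, 0, 0]
  twist: [0, 0, 0, 0, 0, 0, 0, 0, 0, 0]
  jaw: 0

```text
time_s: 14.35
tool_pos: [0.4712, -0.0369, 0.1218]
ee_rot: [-0.195, -3.131, -0.003]
wrist_force: [1.0, -0.5, 0.1]
width: 0.0001
grip_force: 0.0
```

```bash
python3 -c "
from h import *;look('t5.png')
p,d=snapshot('top');X=pts(p,d)
for v in (142,146,150):print(p[v,198:212].tolist())"
```

```text
[ 0.4744 -0.0368  0.1224] [-1.950e-01 -3.134e+00 -2.000e-03] [0.6 0.6 0.8]
[[151, 90, 35], [144, 86, 35], [135, 80, 33], [131, 78, 32], [131, 78, 31], [80, 47, 19], [63, 33, 14], [102, 52, 23], [110, 57, 26], [110, 56, 26], [91, 46, 23], [53, 27, 12], [43, 21, 9], [54, 26, 12]]
[[147, 86, 36], [140, 83, 33], [136, 81, 32], [131, 77, 31], [106, 62, 25], [71, 38, 16], [98, 49, 22], [108, 55, 24], [109, 55, 26], [110, 55, 25], [109, 54, 24], [100, 50, 22], [95, 47, 21], [105, 53, 24]]
[[143, 85, 34], [141, 84, 34], [140, 83, 34], [133, 79, 31], [81, 46, 18], [102, 51, 23], [113, 57, 26], [113, 57, 24], [113, 58, 26], [112, 57, 24], [112, 57, 25], [112, 56, 24], [112, 57, 26], [112, 57, 26]]
```

View pics/t5.png

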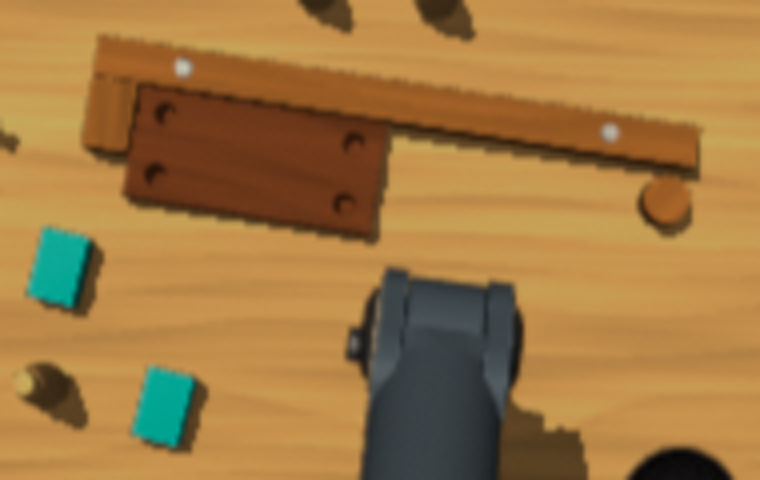

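The board sits against the stop at crop (135,90) to (125,195) and lies along the fence. To make sure the long side is seated, I'll press it once more with both fingers.

Call:
arm_command:
  linear:
    - [1.5, 3, 0]
    - [1.5, 3, 0]
    - [1.5, 3, 0]
    - [1.5, 3, 0]
    - [1.6, 2.7, 0]
    - [0, 0, 0]
    - [0, 0, 0]
    - [0, 0, -3]
    - [0, 0, -3]
    - [0, 0, -3]
    - [0, 0, -1.5]
    - [0, 0, -1.2]
    - [0, 0, 0]
    - [0, 0, 0]
  twist: [0, 0, 0, 0, 0, 0, 0, 0, 0, 0, 0, 0, 0, 0]
  jaw: 100

```text
time_s: 15.85
tool_pos: [0.5529, 0.1093, 0.0061]
ee_rot: [0.196, 3.134, 0.001]
wrist_force: [-0.3, -0.4, 0.4]
width: 0.0856
grip_force: 0.0
```

Call:
arm_command:
  linear:
    - [0.5, 0, 0]
    - [0.5, 0, 0]
    - [0.5, 0, 0]
    - [0.3, 0, 0]
    - [0.2, 0, 0]
    - [0.2, 0, 0]
    - [0.1, 0, 0]
    - [0, 0, 0]
  twist: [0, 0, 0, 0, 0, 0, 0, 0]

```text
time_s: 16.65
tool_pos: [0.5752, 0.1095, 0.0053]
ee_rot: [-0.196, -3.135, -0.0]
wrist_force: [-0.1, 0.4, 0.7]
width: 0.0849
grip_force: 0.0
```

Call:
arm_command:
  linear:
    - [0.1, 0, 0]
    - [0.1, 0, 0]
    - [0.1, 0, 0]
    - [0.1, 0, 0]
    - [0.1, 0, 0]
    - [0, 0, 0]
  twist: [0, 0, 0, 0, 0, 0]

```text
time_s: 17.25
tool_pos: [0.5795, 0.1093, 0.0052]
ee_rot: [-0.196, -3.134, 0.0]
wrist_force: [-2.0, -0.1, 1.6]
width: 0.0858
grip_force: 1.1
```

Call:
arm_command:
  linear:
    - [0.1, 0, 0]
    - [0.1, 0, 0]
    - [0, 0, 0]
  twist: [0, 0, 0]

```text
time_s: 17.55
tool_pos: [0.58, 0.1092, 0.005]
ee_rot: [-0.196, -3.131, 0.001]
wrist_force: [-5.3, 0.0, 3.7]
width: 0.0855
grip_force: 3.0
```

The press made contact at x = 0.580, as predicted. I'll withdraw and look once more.

Call:
arm_command:
  linear:
    - [-1, 0, 0]
    - [-1.5, 0, 0]
    - [-1, 0, 2]
    - [0, 0, 4]
    - [0, 0, 4]
    - [0, 0, 4]
    - [0, -4, 2]
    - [-1, -4, 0]
    - [-2, -4, 0]
    - [-2, -4, 0]
    - [-2, -4, 0]
    - [0, 0, 0]
    - [0, 0, 0]
    - [0, 0, 0]
  twist: [0, 0, 0, 0, 0, 0, 0, 0, 0, 0, 0, 0, 0, 0]

```text
time_s: 18.95
tool_pos: [0.4781, -0.0894, 0.1655]
ee_rot: [0.193, 3.134, 0.001]
wrist_force: [-0.3, -0.4, -0.2]
width: 0.0853
grip_force: 0.0
```

```bash
python3 -c "from h import *;look('t6.png')"
```

```text
[ 0.4781 -0.0891  0.1654] [1.910e-01 3.135e+00 1.000e-03] [ 0.6  0.2 -0.2]
```

View pics/t6.png

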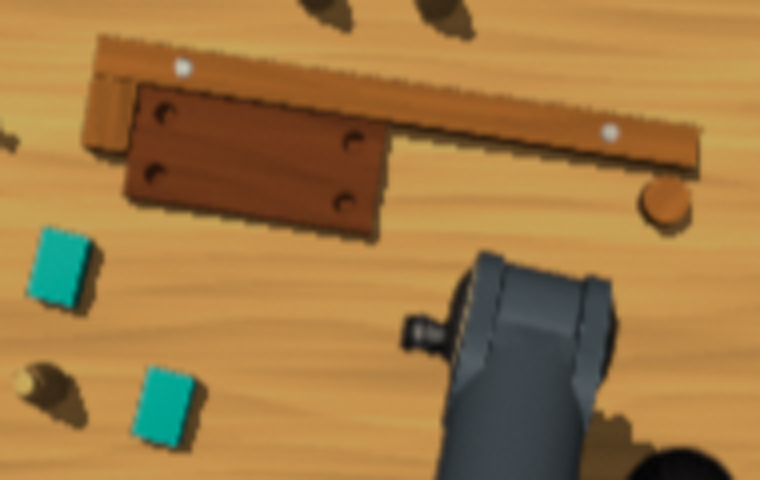

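The board is flush with the fence (top edge from (138,87) to (388,125)) and its end is against the square stop at column ~133. The blocks and leg_a haven't moved, and the hand is clear.

```bash
python3 -c "
from rig import manip
print(manip.job_done())"
```

```text
the job is handed in; nothing more can be done
None
```

I pushed the long board flat against the fence with its end against the square stop, withdrew the hand clear, and handed the job in at about 19 s; the blocks and leg_a in the last picture had not moved, and the judge's result was not shown.

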